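# Knock the stuck inserts out of a slide carriage and check its run

## Robot

A 6-joint arm with a two-finger parallel gripper is mounted at the origin on a cart in front of the work surface, level with it; the furniture and walls round the work are solid. World frame = base frame: x ahead of the robot, y to its left, z up, the work surface at z = 0. Lengths are in m, angles in rad, forces in N, time in s.
With the tool pointing down it reaches from about 0.275 to 0.825 m from the base axis. Payload 4.9 kg.
Tool frame: the origin (TCP) lies midway between the tips of the shut fingers; the grasp point (between the pads) lies manip.grip_point_offset behind it (manip.grip_point_offset is the distance from the TCP to the grasp point, in m); z points along the fingers, y is the line along which they close (so a half turn about z gives the same grasp; the last joint's range is limited). The gripper opens to 85 mm and grips with 20 to 120 N. Pads are 22 mm wide; open, the fingers measure 114 mm over their backs; the gripper's body (76 mm by 85 mm) begins 54 mm behind the grasp point. The pads swing forward as they close: fully open they stand 13 mm farther back than shut.
Start: joints at [1.115, 0.326, -0.193, 1.052, 0, 1.437], TCP at [0.174, 0.522, 0.231] pointing down, gripper open.
Joint ranges: [-2.65, 2.65], [-0.97, 1.79], [-1.3, 1.35], [-1.93, 2.1], [-1.47, 1.37], [-3.14, 3.14]. Speed limits (rad/s): [2.57, 2.57, 3.14, 3.14, 3.14, 3.14].

## Interface

Orientations are given as [roll, pitch, yaw] about the fixed x, y, z axes, in that order (R = Rz(yaw) Ry(pitch) Rx(roll)).
In Python, from cell import manip, claw, cams, finder gives the robot as it stands. Calls block until the motion is done:
- manip.movep(position, orientation): joint-space move of the TCP to a pose.
- manip.servo_line(position, ori=None, v=0.15): straight line of the TCP; ori=None keeps the orientation; v is the mean speed in m/s.
- manip.goto_joints(angles): joint-space move.
- claw.gripper_to(opening, grip_force=None): finger opening in m; grip_force is the grip in N (None keeps the last); returns when the fingers have stopped.
- manip.hold(seconds).
- manip.ik(position, orientation): joint angles nearest the present ones, or None.
- cams.get_image(name): name is "side" or "top"; returns the picture (420x560x3 uint8, red, green, blue); there is no depth.
- cams.camera_model(name): a dict with "fx", "fy", "cx", "cy" (pixels), "k1" (the pictures are not rectified: a ray, as slopes to the right and down, at radius r is drawn at 1 + k1 r^2 times it, then the intrinsics apply), "R" (3x3) and "t" (3): a world point X has camera coordinates R X + t. Camera axes: x right, y down, z forward; pixel columns grow to the right and rows downward; lengths in m; the calibration is good to about 2 mm. A picture is of the moment at which its call begins. camera_model takes no time and is no camera call.
A pose or a line that the arm cannot do raises manip.Unreachable and nothing moves.
- manip.close_job(): hands the job in; it is judged then, once.
Trained networks look in the newest picture that a camera, given by its name, has taken for a name from the list of things; names that differ only in an ending like _2 or _b are one class to them, and where a whole thing is asked for, a point or a joint stands for the part that bears it (a point fixed in the world has none). Each returns a list of dicts, best first, with "confidence" (0 to 1); they miss things now and then, are a little off and sometimes report something else, mostly with a low value. They report only what shows in the picture. A call takes as long as a camera call.
- finder.recognise(camera, query): "point" ([x, y, z] in m, in the coordinates of the camera as it stood for that picture, good to about 4 mm: the middle of the surface that is visible of it).
Readings, each from a call of its own:
- manip.read_clock(): time.
- manip.read_q(): joint angles.
- manip.read_joint_vel(): joint speeds.
- manip.read_effort(): joint torques, N m.
- manip.read_tcp_pos(): TCP position.
- manip.read_tool_rot(): TCP orientation.
- manip.read_contact_force(): force on the tool from outside, world axes, zero at the start.
- manip.read_wrist_torque(): the same for the moment, N m.
- manip.read_gripper_width(): finger opening in m.
- manip.read_grasp_force(): force on a finger pad.
Only numpy, scipy, OpenCV 4.12 (cv2) and the standard library are available. Lean on these libraries where they do the work, as an engineer would, in place of code of your own. Each camera call takes 0.05 s, during which the arm holds its last target. There are 200 camera calls.

## Task

The brass inserts are stuck in the pockets of the slide's carriage: with the nut driver push each one out from behind through the small hole in the carriage's rear wall, and put them all in the steel tray. Then lay the driver back on the black mat and run the empty carriage slowly by its finger grip over its full travel to feel for sticky spots, first against the left stop, then against the right stop, and leave it parked in the middle with the two index lines level. Leave the other things on the worktop where they are.

Things in the scene. Friction and masses are not known exactly. Their poses are not given: they have to be found in the camera images.
- slide_base: Aluminium linear slide fixed to the worktop, 110 mm in x, 344 mm in y, with dark end-stop blocks (to z = 34 mm) at both ends. Origin: centre of its underside. Its y axis is the direction of travel (+y is the robot's left end), its +x axis points away from the robot. The carriage runs on it: a deck 110 x 212 mm with a block with four pockets on the half nearer the robot.
- carriage (a joint): Carriage travel in m along the slide's y axis: 0 = middle (index lines on the rear edges of carriage and base in line), +0.05 = against the stop at the robot's left, -0.05 = against the stop at the right. About 3 N moves it; it stays where it is left.
- carriage_grip (a point): Centre of the top face of the carriage's black finger grip, an upright block 16 mm (x) x 14 mm (y) and 34 mm tall on the roof of the pocket block, near its rear edge (foot at z = 60 mm, top at z = 94 mm); the nearest plungers beside it are 28 mm off in y and reach z = 70 mm. Moves with the carriage; axes as those of slide_base.
- catch_deck (a point): Point on the top of the carriage deck (z = 28 mm) in the middle of the bare strip in front of the pocket mouths that catches what comes out: 60 mm deep in x, 212 mm in y, ended at +x by a lip 5 mm high. The mouths are 30 mm to -x of this point. Moves with the carriage; axes as those of slide_base.
- hole_1 (a point): Centre of the rear opening (in the upright wall facing the robot) of knock-out hole 1, counted from the robot's left; diameter 16 mm, level, axis along the slide's x, height 40 mm. 6 mm in it opens into pocket 1: 24 mm wide, 40 mm deep, floor level with the deck (z = 28 mm), open only at its far (+x) mouth, block roof at z = 60 mm. Next hole 56 mm away. Moves with the carriage.
- hole_2 (a point): Centre of the rear opening (in the upright wall facing the robot) of knock-out hole 2, counted from the robot's left; diameter 16 mm, level, axis along the slide's x, height 40 mm. 6 mm in it opens into pocket 2: 24 mm wide, 40 mm deep, floor level with the deck (z = 28 mm), open only at its far (+x) mouth, block roof at z = 60 mm. Next hole 56 mm away. Moves with the carriage.
- hole_3 (a point): Centre of the rear opening (in the upright wall facing the robot) of knock-out hole 3, counted from the robot's left; diameter 16 mm, level, axis along the slide's x, height 40 mm. 6 mm in it opens into pocket 3: 24 mm wide, 40 mm deep, floor level with the deck (z = 28 mm), open only at its far (+x) mouth, block roof at z = 60 mm. Next hole 56 mm away. Moves with the carriage.
- hole_4 (a point): Centre of the rear opening (in the upright wall facing the robot) of knock-out hole 4, counted from the robot's left; diameter 16 mm, level, axis along the slide's x, height 40 mm. 6 mm in it opens into pocket 4: 24 mm wide, 40 mm deep, floor level with the deck (z = 28 mm), open only at its far (+x) mouth, block roof at z = 60 mm. Next hole 56 mm away. Moves with the carriage.
- insert_1: Brass insert 38 mm (its x) x 22 x 22 mm, 50 g, origin at the centre of its underside. May be absent. Starts in pocket 1, its rear end against the pocket's rear wall, its front 2 mm inside the mouth, so it cannot be gripped; a spring plunger holds it: a push of about 5 to 10 N slides it out to +x. It is clear, lying on the deck, once its rear end is over 46 mm past the wall face with the hole.
- insert_2: Brass insert 38 mm (its x) x 22 x 22 mm, 50 g, origin at the centre of its underside. May be absent. Starts in pocket 2, its rear end against the pocket's rear wall, its front 2 mm inside the mouth, so it cannot be gripped; a spring plunger holds it: a push of about 5 to 10 N slides it out to +x. It is clear, lying on the deck, once its rear end is over 46 mm past the wall face with the hole.
- insert_3: Brass insert 38 mm (its x) x 22 x 22 mm, 50 g, origin at the centre of its underside. May be absent. Starts in pocket 3, its rear end against the pocket's rear wall, its front 2 mm inside the mouth, so it cannot be gripped; a spring plunger holds it: a push of about 5 to 10 N slides it out to +x. It is clear, lying on the deck, once its rear end is over 46 mm past the wall face with the hole.
- insert_4: Brass insert 38 mm (its x) x 22 x 22 mm, 50 g, origin at the centre of its underside. May be absent. Starts in pocket 4, its rear end against the pocket's rear wall, its front 2 mm inside the mouth, so it cannot be gripped; a spring plunger holds it: a push of about 5 to 10 N slides it out to +x. It is clear, lying on the deck, once its rear end is over 46 mm past the wall face with the hole.
- nut_driver: Screwdriver-like nut driver with an orange handle, 168 mm long, 73 g, used as the knock-out drift; lies on the mat at the start. Origin: centre of its underside, 13 mm below its axis. Its own x runs along it, the tip towards -x: handle from x = -9 to +81 mm (24 mm wide, 26 mm high, flat-sided so it does not roll), steel shaft 7 mm thick from the handle to the tip at x = -80 mm.
- tray: Loose shallow steel tray, 150 mm (its x) x 180 mm (its y), 16 mm high, walls and floor 3 mm, 0.6 kg. Origin: centre of its underside.
- mat: Black rubber tool mat fixed to the worktop, 120 mm (its x) x 200 mm (its y), 3 mm thick. Origin: centre of its underside.
- gauge_block: Bystander: aluminium test cube 30 mm.
- grid_box: Bystander: small flat specimen box 38 x 58 x 13 mm.
- marker: Bystander: marker pen 123 mm.
- film_can: Bystander: screw-lid jar, 33 mm wide, 50 mm tall.
- kapton_tape: Bystander: yellow roll of tape, 77 mm wide, 19 mm high.
- hex_key: Bystander: hexagon key 30 x 88 x 5 mm.

How it is judged:
By the outcome, as a careful person would: the job done as asked, in the order asked, and still so for the second after the job is handed in, with the robot touching nothing.
Of insert_1, insert_2, insert_3, insert_4 only 3 to 4 are there at a start; the rules pass over those that are not, and their reading is None.
At some moment in a run one of tray, nut_driver may be knocked a few centimetres aside while the robot is not near it.
Once in a run the grip may slacken for a moment while it holds something.
It also fails if it takes over 210 s, if anything falls off the work surface, if the arm or the gripper's body presses on something with over 40 N, if the wrist force passes 120 N, or if a joint passes its speed limit or range.

## Working session

There is one attempt and no reset: what is moved stays moved. The work goes in short steps, each a Python script; the robot and the scene stay as the last script left them, time stands still between calls to the robot, and variables do not carry over. Pictures are saved under pics/ and viewed, at most 14 in all, crops included, and the job is handed in when it is done.

```bash
ls; mkdir -p pics; cat > h.py <<'E'
import numpy as np, cv2
from cell import manip, claw, cams, finder
def snap(n,f):
    im=cams.get_image(n); cv2.imwrite('pics/'+f,im[:,:,::-1]); return im
def w(n,p):
    m=cams.camera_model(n); return np.array(m['R']).T@(np.array(p)-np.array(m['t']))
def find(n,q,k=2):
    return [(round(d['confidence'],2),w(n,d['point']).round(4).tolist()) for d in finder.recognise(n,q)[:k]]
def pix(n,X):
    m=cams.camera_model(n); c=np.array(m['R'])@np.array(X)+np.array(m['t']); s=c[:2]/c[2]; s=s*(1+m['k1']*(s@s))
    return np.array([m['fx']*s[0]+m['cx'],m['fy']*s[1]+m['cy']])
def ray(n,u,v,z):
    m=cams.camera_model(n); d=np.array([(u-m['cx'])/m['fx'],(v-m['cy'])/m['fy']]); s=d.copy()
    for _ in range(20): s=d/(1+m['k1']*(s@s))
    R=np.array(m['R']); o=-R.T@np.array(m['t']); r=R.T@np.array([s[0],s[1],1]); return o+r*(z-o[2])/r[2]
E
python3 - <<'E'
from h import *
for n in('top','side'):
    im=snap(n,n+'0.png'); m=cams.camera_model(n); print(n,m['fx'],(-np.array(m['R']).T@np.array(m['t'])).round(3),np.array(m['R']).round(2).tolist())
    for q in('slide_base','carriage_grip','catch_deck','hole_1','insert_1','nut_driver','tray','mat'): print(q,find(n,q,4))
print(manip.grip_point_offset,manip.read_clock(),manip.read_tool_rot())
E
```

```text
pics
top 528.841167403593 [-0.246 -0.088  1.752] [[0.03, -1.0, 0.01], [-0.89, -0.03, -0.45], [0.45, 0.01, -0.9]]
slide_base [(0.72, [0.6155, -0.064, 0.0275])]
carriage_grip [(0.61, [0.6113, -0.0622, 0.0351])]
catch_deck [(0.73, [0.613, -0.0619, 0.0365])]
hole_1 [(0.87, [0.609, -0.0556, 0.0402]), (0.2, [0.4111, 0.3127, 0.0248])]
insert_1 [(0.62, [0.6288, 0.299, 0.0021])]
nut_driver [(0.71, [0.4105, 0.3093, 0.0248]), (0.25, [0.7659, -0.23, 0.0431])]
tray [(0.72, [0.6252, 0.2994, 0.0017]), (0.19, [0.6091, -0.0542, 0.0397])]
mat [(0.63, [0.4256, 0.2934, 0.0013])]
side 458.3443006606996 [ 0.079 -1.189  0.663] [[0.92, -0.4, 0.01], [-0.16, -0.4, -0.9], [0.37, 0.83, -0.43]]
slide_base [(0.6, [0.6039, -0.1132, 0.0272])]
carriage_grip [(0.78, [0.5994, -0.0935, 0.0431])]
catch_deck [(0.88, [0.604, -0.0902, 0.0427])]
hole_1 [(0.74, [0.5997, -0.0954, 0.0394])]
insert_1 [(0.45, [0.6059, -0.0914, 0.0386]), (0.28, [0.7697, -0.2425, 0.04])]
nut_driver [(0.63, [0.4033, 0.3059, 0.0207]), (0.63, [0.5322, -0.4063, 0.0086]), (0.33, [0.4223, 0.2737, 0.0072])]
tray [(0.6, [0.6267, 0.298, 0.0034])]
mat [(0.61, [0.4236, 0.2718, 0.006])]
0.0187 0.9 [3.14151681e+00 3.31378809e-05 2.81982631e+00]
```

```bash
python3 - <<'E'
import cv2
a=cv2.imread('pics/top0.png'); b=cv2.imread('pics/side0.png')
cv2.imwrite('pics/top0b.png',cv2.resize(a,(800,600),interpolation=cv2.INTER_CUBIC))
cv2.imwrite('pics/side0b.png',cv2.resize(b,(800,600),interpolation=cv2.INTER_CUBIC))
E
```

```text
(no output)
```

View pics/top0b.png

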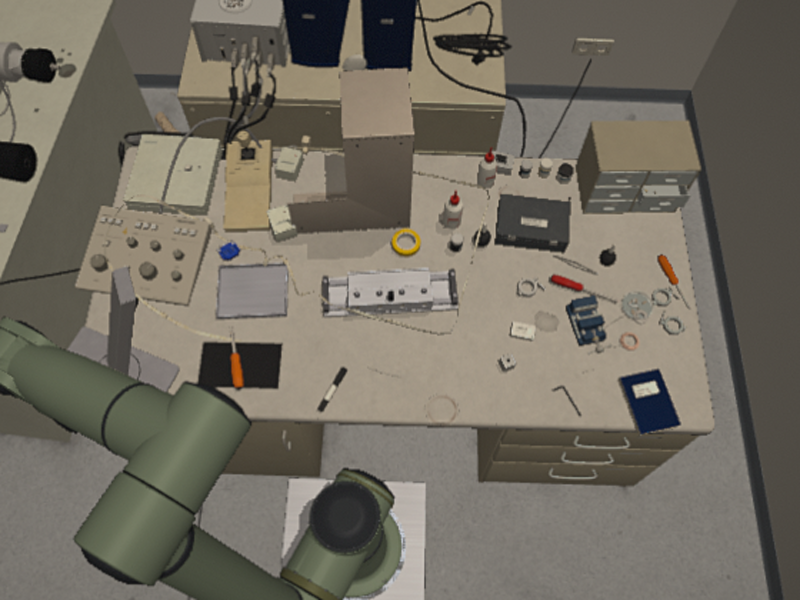

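View pics/side0b.png

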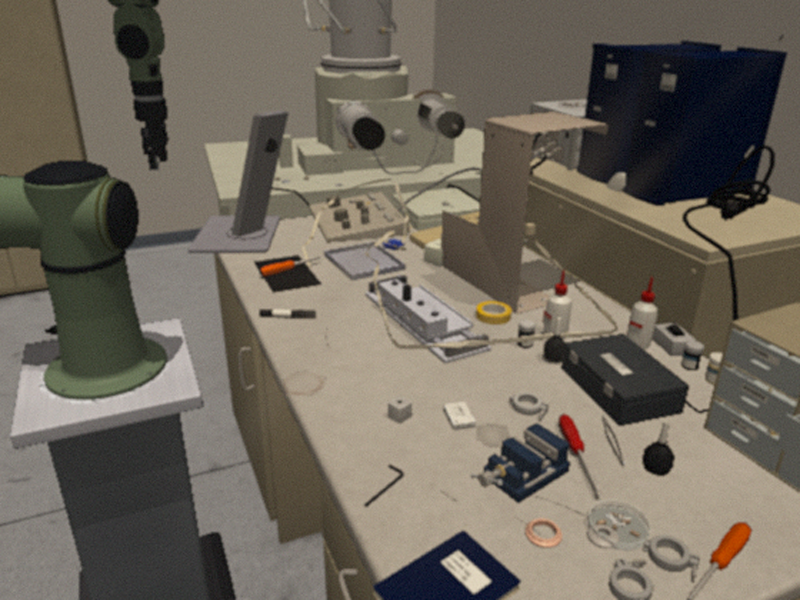

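The top view (800 px scale) shows the slide at (390,293), the tray at (252,291) and the mat with the driver at (237,365), tip away from the robot. The side view shows the same layout, with a tall post behind the slide. Next I'll zoom on the slide and the driver.

```bash
python3 - <<'E'
import cv2
from h import *
a=cv2.imread('pics/top0.png'); b=cv2.imread('pics/side0.png')
s=cv2.resize(a[175:235,215:330],(800,417),interpolation=cv2.INTER_CUBIC); cv2.imwrite('pics/c1.png',s)
s=cv2.resize(b[185:255,250:350],(800,560),interpolation=cv2.INTER_CUBIC); cv2.imwrite('pics/c2.png',s)
s=cv2.resize(a[175:280,130:260],(742,600),interpolation=cv2.INTER_CUBIC); cv2.imwrite('pics/c3.png',s)
E
```

```text
(no output)
```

View pics/c1.png

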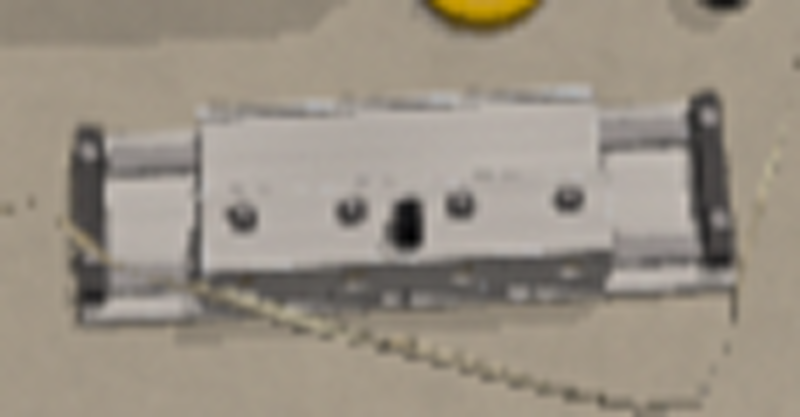

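View pics/c2.png

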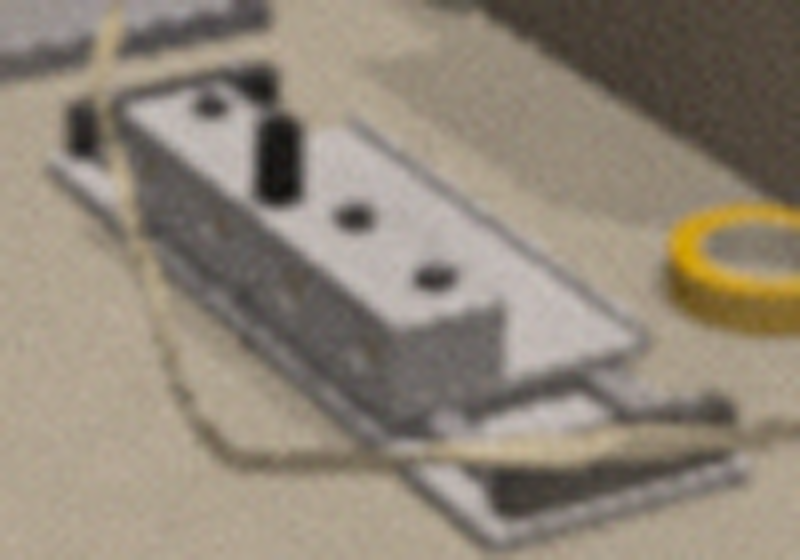

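View pics/c3.png

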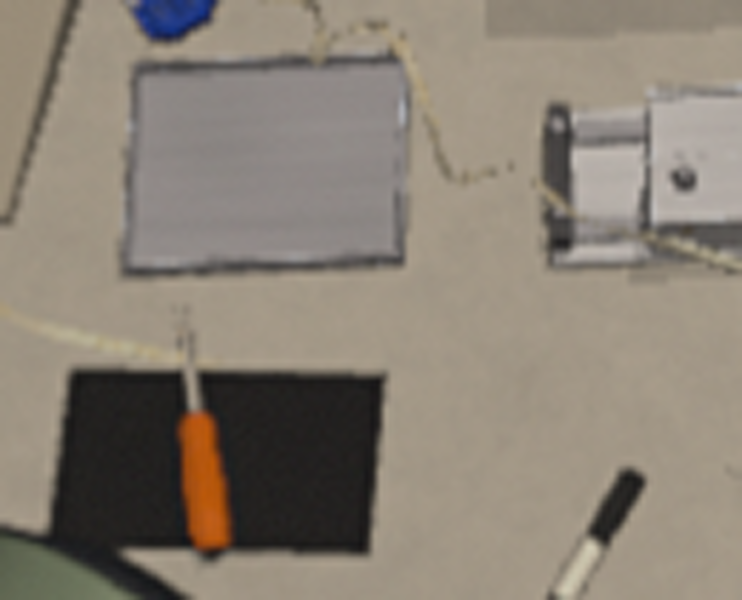

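The crops show four plungers at (242,212), (350,208), (460,203) and (568,197) in c1, the grip at (406,222), and brass glints behind the holes in the rear wall. In c3 the driver runs from its tip (184,310) to its handle end (212,550), and the tray corners are clear.

```bash
python3 - <<'E'
from h import *
def P(n,c,uv,z):
    o,s={'c1':((215,175),800/115),'c2':((250,185),8),'c3':((130,175),742/130)}[c]
    return ray(n,(uv[0]+.5)/s-.5+o[0],(uv[1]+.5)/s-.5+o[1],z)[:3].round(4)
T=lambda l,c,uv,z,n='top':print(l,P(n,c,uv,z))
T('base L','c1',(80,322),0);T('base R','c1',(738,290),0)
T('roof L','c1',(203,272),.06);T('roof R','c1',(612,250),.06)
T('deck far L','c1',(200,108),.03);T('deck far R','c1',(592,90),.033)
for i,p in enumerate([(242,211),(350,207),(460,202),(568,196)]):T('pl','c1',p,.067)
T('griptop','c1',(408,203),.094)
S=lambda *a:T(*a,n='side')
S('baseR','c2',(495,547),0);S('baseL','c2',(50,168),0);S('baseFR','c2',(742,475),0)
S('roofL','c2',(122,108),.06);S('roofR','c2',(395,328),.06);S('roofRF','c2',(502,305),.06)
for p in [(210,105),(355,215),(435,277)]:S('pl',*('c2',p,.067))
for p in [(215,228),(290,290),(358,355)]:S('hole',*('c2',p,.040))
S('griptop','c2',(278,122),.094)
for l,p in [('TL',(138,62)),('TR',(404,60)),('BR',(404,264)),('BL',(125,272))]:T('tray'+l,'c3',p,.0)
for l,p in [('TL',(72,372)),('TR',(384,376)),('BR',(368,552)),('BL',(52,545))]:T('mat'+l,'c3',p,.003)
T('drv tip','c3',(184,312),.016);T('neck','c3',(198,412),.022);T('end','c3',(211,550),.022)
E
```

```text
base L [0.5637 0.1086 0.    ]
base R [ 0.594 -0.237  0.   ]
roof L [0.5662 0.0412 0.06  ]
roof R [ 0.5858 -0.1674  0.06  ]
deck far L [0.6771 0.0507 0.03  ]
deck far R [ 0.6935 -0.1572  0.033 ]
pl [0.5982 0.0227 0.067 ]
pl [ 0.6024 -0.0325  0.067 ]
pl [ 0.6072 -0.0888  0.067 ]
pl [ 0.6125 -0.1442  0.067 ]
griptop [ 0.592  -0.0626  0.094 ]
baseR [ 0.5979 -0.2301  0.    ]
baseL [0.5634 0.112  0.    ]
baseFR [ 0.7021 -0.2201  0.    ]
roofL [0.5653 0.0349 0.06  ]
roofR [ 0.5852 -0.1729  0.06  ]
roofRF [ 0.6278 -0.1717  0.06  ]
pl [0.5926 0.0103 0.067 ]
pl [ 0.6039 -0.0994  0.067 ]
pl [ 0.6092 -0.1553  0.067 ]
hole [ 0.5736 -0.0399  0.04  ]
hole [ 0.579  -0.0975  0.04  ]
hole [ 0.5809 -0.1526  0.04  ]
griptop [ 0.5867 -0.0675  0.094 ]
trayTL [0.7016 0.3927 0.    ]
trayTR [0.7091 0.2166 0.    ]
trayBR [0.5605 0.2025 0.    ]
trayBL [0.5488 0.3805 0.    ]
matTL [0.4773 0.4037 0.003 ]
matTR [0.4814 0.2072 0.003 ]
matBR [0.365  0.2058 0.003 ]
matBL [0.3626 0.3997 0.003 ]
drv tip [0.5152 0.3352 0.016 ]
neck [0.4455 0.3166 0.022 ]
end [0.3563 0.2976 0.022 ]
```

```bash
cat >> h.py <<'E'
PI=np.pi; G=manip.grip_point_offset
A=.091; EX=np.array([np.cos(A),np.sin(A)]); EY=np.array([-EX[1],EX[0]])
def rot(a): return [PI,0,a+PI]
def go(p,a): manip.movep(list(p),rot(a))
def line(p,a=None,v=.1): manip.servo_line(list(p),None if a is None else rot(a),v)
W=np.array([.5765,-.0640])   # wall face at carriage centre
E
python3 - <<'E'
from h import *
a=.235; g=np.array([.4365,.3165])-.030*np.array([np.cos(a),np.sin(a)])
go([*g,.12],a); claw.gripper_to(.05)
line([*g,.006],v=.12); claw.gripper_to(.0,60)
print('w',manip.read_gripper_width(),manip.read_grasp_force())
line([*g,.13],v=.12)
h2=W+.028*EY; p=h2-(.012+.110)*EX
go([*p,.13],A); line([*p,.030],v=.12)   # axis z: TCP .006<->.016
print(manip.read_gripper_width(),manip.read_tcp_pos(),manip.read_contact_force(),manip.read_clock())
a=snap('top','t1.png'); b=snap('side','s1.png')
s=np.vstack([cv2.resize(a[175:235,215:315],(600,360),interpolation=cv2.INTER_CUBIC)])
t=cv2.resize(b[180:260,220:340],(600,400),interpolation=cv2.INTER_CUBIC)
o=np.vstack([s,t])[:,:,::-1]; cv2.imwrite('pics/c4.png',cv2.resize(o,(474,600)) if 0 else o[:760])
cv2.imwrite('pics/c4a.png',cv2.resize(a[175:250,215:315],(800,600),interpolation=cv2.INTER_CUBIC)[:,:,::-1])
cv2.imwrite('pics/c4b.png',cv2.resize(b[185:260,230:330],(800,600),interpolation=cv2.INTER_CUBIC)[:,:,::-1])
E
```

```text
w 0.02273768193170805 59.45997655391693
0.02348770086155031 [ 0.45299005 -0.04711274  0.03044814] [-0.87027688  0.7426807  -0.24271396] 7.575
```

View pics/c4a.png

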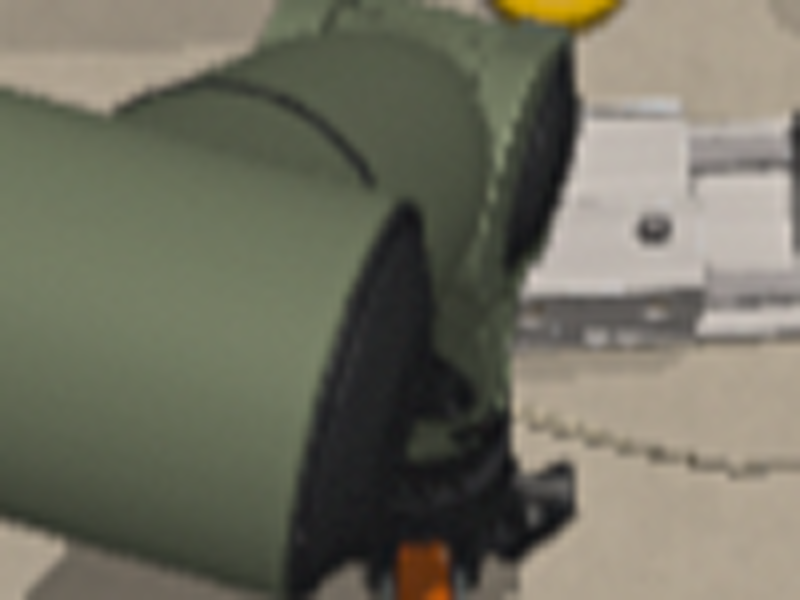

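View pics/c4b.png

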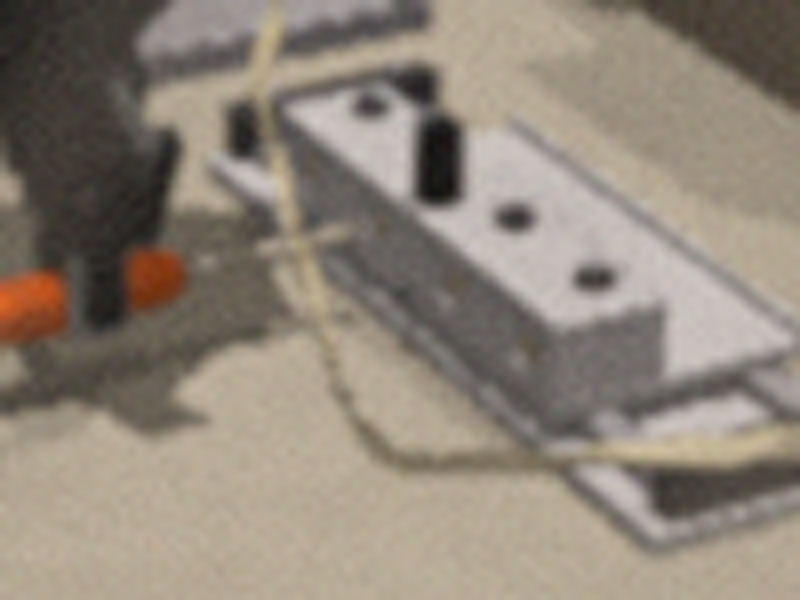

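The side crop shows the driver tip at about (350,232), with the hole glints at (375,225), (447,297) and (530,352). The tip is almost in line with hole 2, so I'll check that offset numerically.

```bash
python3 - <<'E'
from h import *
f=lambda u,v:((u+.5)/8-.5+230,(v+.5)/8-.5+185)
for z in(.036,.04,.044):
  t=ray('side',*f(352,232),z)[:2]
  for i,(u,v) in zip((2,3,4),[(375,225),(447,297),(530,352)]):
    h=ray('side',*f(u,v),.04)[:2]+ (i-2)*.056*EY; d=h-t; print(z,i,t.round(4),h.round(4),(d@EX).round(4),(d@EY).round(4))
p=manip.read_tcp_pos()[:2]; t=p+.11*EX
print(t,[ (pix('side',[*(W+k*.028*EY),.04])-np.array([230,185]))*8 for k in(3,1,-1,-3)],(pix('side',[*t,.04])-np.array([230,185]))*8)
E
```

```text
0.036 2 [ 0.5672 -0.0323] [ 0.5746 -0.0375] 0.0068 -0.0058
0.036 3 [ 0.5672 -0.0323] [ 0.5707 -0.0464] 0.0021 -0.0144
0.036 4 [ 0.5672 -0.0323] [ 0.5757 -0.0407] 0.0076 -0.0091
0.04 2 [ 0.5641 -0.0397] [ 0.5746 -0.0375] 0.0106 0.0012
0.04 3 [ 0.5641 -0.0397] [ 0.5707 -0.0464] 0.0059 -0.0073
0.04 4 [ 0.5641 -0.0397] [ 0.5757 -0.0407] 0.0114 -0.002
0.044 2 [ 0.561  -0.0471] [ 0.5746 -0.0375] 0.0144 0.0083
0.044 3 [ 0.561  -0.0471] [ 0.5707 -0.0464] 0.0097 -0.0002
0.044 4 [ 0.561  -0.0471] [ 0.5757 -0.0407] 0.0152 0.0051
[ 0.56275636 -0.03730534] [array([301.32786312, 164.15100107]), array([368.59279112, 220.23414428]), array([440.24109245, 279.97219067]), array([516.71618996, 343.73489177])] [342.72827919 226.48458153]
```

```bash
cat >> h.py <<'E'
def tipto(i,d,z=.030,v=.05,dy=-.001):
    p=W+(5-2*i)*.028*EY+dy*EY+(d-.110)*EX; line([*p,z],A,v)
def F():
    f=np.array(manip.read_contact_force()); return np.round([f[:2]@EX,f[:2]@EY,f[2]],1)
E
python3 - <<'E'
from h import *
f0=F(); tipto(2,-.01); print(f0,F())
for d in(0,.004,.008,.012,.016,.02,.03):
    tipto(2,d,v=.03); print(d,F()-f0, manip.read_tcp_pos().round(4))
    if abs(F()-f0).max()>14: break
E
```

```text
[ 0.7  0.3 -0.7] [-0.9 -0.5 -1. ]
0 [-1.3 -0.5 -0.1] [ 0.4646 -0.0471  0.0299]
0.004 [-0.6 -0.9  0.3] [ 0.4687 -0.0468  0.03  ]
0.008 [-0.8 -0.2  0.1] [ 0.4727 -0.0464  0.03  ]
0.012 [-4.4 -0.8 -0.1] [ 0.4748 -0.0459  0.0295]
0.016 [-6.8  0.5  1.5] [ 0.4785 -0.0454  0.0295]
0.02 [-6.  -0.3  1.6] [ 0.4826 -0.045   0.0295]
0.03 [-7.2  0.   2. ] [ 0.4923 -0.044   0.0294]
```

```bash
python3 - <<'E'
from h import *
def push(i,start=False):
    if not start:
        tipto(i,-.02,v=.15); f0=F(); tipto(i,.005,v=.05); print(i,'entry',F()-f0)
        if abs(F()-f0).max()>3.5: print('missed',i); return False
    for d in(.02,.04,.058):
        tipto(i,d,v=.05); print(i,d,F(), manip.read_gripper_width().round(4))
    tipto(i,-.02,v=.2); return True
push(2,True) and push(3) and push(4) and push(1)
print(manip.read_clock(),manip.read_tcp_pos())
b=snap('side','s2.png')
cv2.imwrite('pics/c5.png',cv2.resize(b[185:260,230:330],(800,600),interpolation=cv2.INTER_CUBIC)[:,:,::-1])
E
```

```text
Traceback (most recent call last):
AttributeError: 'float' object has no attribute 'round'
```

```bash
python3 - <<'E'
from h import *
def push(i,start=False):
    if not start:
        tipto(i,-.02,v=.15); f0=F(); tipto(i,.005,v=.05); print(i,'entry',F()-f0)
        if abs(F()-f0).max()>3.5: print('missed',i); return False
    for d in(.02,.04,.058)[start:]:
        tipto(i,d,v=.05); print(i,d,F(), round(manip.read_gripper_width(),4))
    tipto(i,-.02,v=.2); return True
push(2,True) and push(3) and push(4) and push(1)
print(manip.read_clock(),manip.read_tcp_pos())
b=snap('side','s2.png')
cv2.imwrite('pics/c5.png',cv2.resize(b[185:260,230:330],(800,600),interpolation=cv2.INTER_CUBIC)[:,:,::-1])
E
```

```text
2 0.04 [-0.  -0.7 -0.9] 0.0228
2 0.058 [-0.1 -0.1 -0.7] 0.0229
3 entry [-0.3  0.8  0.1]
3 0.02 [-4.3 -0.1  1.1] 0.0228
3 0.04 [ 0.5 -0.2 -1.1] 0.0227
3 0.058 [-0.2 -0.3 -1.3] 0.0229
4 entry [-0.7  0.5 -2.3]
4 0.02 [-5.2  0.2  1.5] 0.0233
4 0.04 [-0.3  0.1 -0.3] 0.0231
4 0.058 [-0.6  1.3 -1.7] 0.023
1 entry [0.3 0.2 0.3]
1 0.02 [-4.3 -0.5  1.4] 0.0234
1 0.04 [ 0.9  0.6 -1.2] 0.0228
1 0.058 [-0.6  0.6 -0.7] 0.0234
22.675 [0.4400131  0.00669595 0.030359  ]
```

View pics/c5.png

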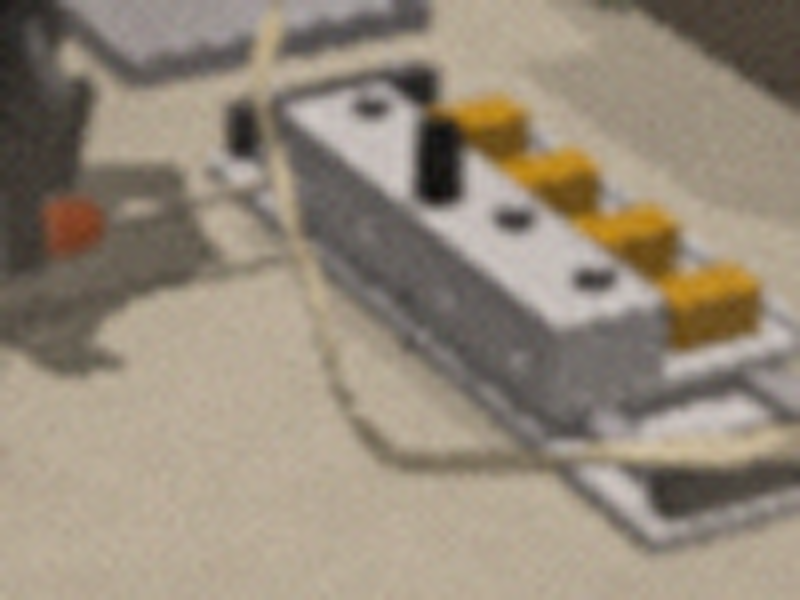

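All four inserts lie on the deck, clear of the mouths; they're the orange blocks at (490,125), (560,175), (635,235) and (715,300). Next I lay the driver down along the mat's length to free the gripper, then carry the inserts.

```bash
cat >> h.py <<'E'
def tray():
    for n in('top','side'): cams.get_image(n); print('tray',n,find(n,'tray',1))
E
python3 - <<'E'
from h import *
print('post',ray('top',300*.7,230*.7,0),ray('top',410*.7,228*.7,0))
p=manip.read_tcp_pos(); line([p[0]-.02,p[1],.13],v=.2)
a=PI/2; g=np.array([.421,.274])
go([*g,.10],a); line([*g,.0065],v=.1)
print(F()); claw.gripper_to(.045); line([*g,.13],v=.2)
# insert 1
def over(i,z): return [*(W+((5-2*i)*.028-.001)*EY+.072*EX),z]
go(over(1,.13),A); tray()
line(over(1,.031),v=.12); print(F()); claw.gripper_to(0,50); print(manip.read_gripper_width())
line(over(1,.13),v=.15); print(manip.read_gripper_width(),manip.read_clock())
print([find(n,'nut_driver',2) for n in('top','side')])
b=snap('side','s3.png'); snap('top','t3.png')
cv2.imwrite('pics/c6.png',cv2.resize(b[110:260,180:380],(800,600),interpolation=cv2.INTER_CUBIC)[:,:,::-1])
E
```

```text
post [0.81641093 0.18947798 0.        ] [ 0.8330367  -0.10812825  0.        ]
[-2.2 -2.6  5.9]
tray top [(0.61, [0.6032, -0.0736, 0.0533])]
tray side [(0.93, [0.6259, 0.2998, 0.0023])]
[-0.4  0.1 -0.1]
0.020880910268372313
0.020966787952587194 30.1917
[[(0.6, [0.4226, 0.2369, 0.0193])], [(0.48, [0.623, 0.2978, 0.0031])]]
```

View pics/c6.png

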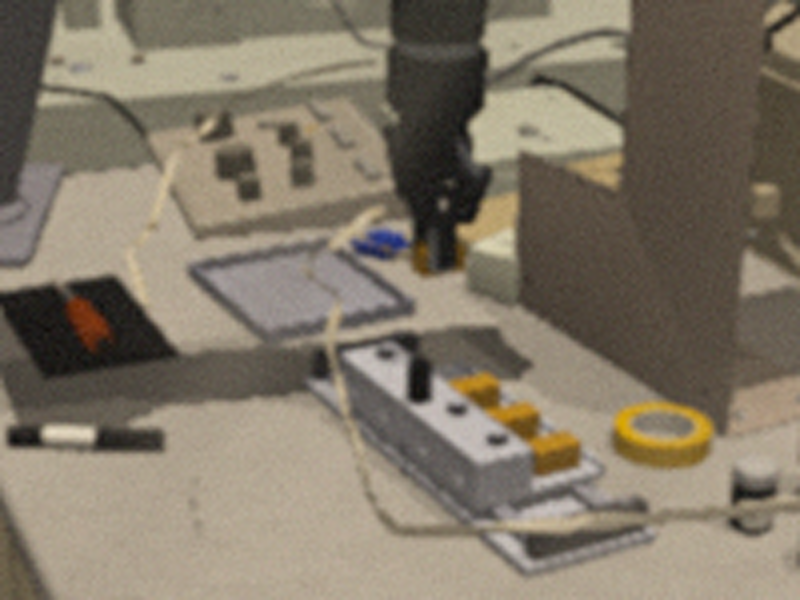

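The first insert is held at (437,257), the other three sit on the deck, the tray is in place and the driver is on the mat. I'll place this one and carry the rest.

```bash
python3 - <<'E'
from h import *
T0=np.array([.627,.2985]); B=.07; R=np.array([[np.cos(B),-np.sin(B)],[np.sin(B),np.cos(B)]])
slots={1:(.033,.045),2:(.033,-.045),3:(-.033,.045),4:(-.033,-.045)}
def over(i,z): return [*(W+((5-2*i)*.028-.001)*EY+.072*EX),z]
base=None
for i in(1,2,3,4):
    if i>1:
        go(over(i,.13),A); line(over(i,.031),v=.15); claw.gripper_to(0,50); line(over(i,.13),v=.15)
    wd=manip.read_gripper_width(); cams.get_image('side'); t=find('side','tray',1); print(i,wd,t)
    if wd<.019: print('lost'); break
    if t and t[0][0]>.4 and np.hypot(*(np.array(t[0][1][:2])-[.6263,.299]))>.012: print('tray moved'); break
    p=T0+R@np.array(slots[i])
    go([*p,.10],B); line([*p,.0075],v=.15)
    print('placed w',manip.read_gripper_width(),F()); claw.gripper_to(.045); line([*p,.12],v=.25)
print(manip.read_clock())
E
```

```text
1 0.020892709982434032 [(0.64, [0.6245, 0.2992, 0.0029])]
placed w 0.02114895147595754 [-0.5 -0.3 -0.8]
2 0.020499760140727553 [(0.65, [0.6185, 0.2924, 0.0036])]
placed w 0.020499055927344356 [ 0.4 -0.5 -0.3]
3 0.021225044269105205 [(0.63, [0.6124, 0.2971, 0.004])]
tray moved
43.075
```

```bash
python3 - <<'E'
from h import *
a=snap('top','t4.png'); b=snap('side','s4.png')
t=cv2.resize(a[175:280,130:270],(800,600),interpolation=cv2.INTER_CUBIC)
s=cv2.resize(b[150:240,180:320],(800,514),interpolation=cv2.INTER_CUBIC)
cv2.imwrite('pics/c7.png',cv2.resize(np.vstack([t,s]),(431,600),interpolation=cv2.INTER_AREA)[:,:,::-1])
cv2.imwrite('pics/c7s.png',s[:,:,::-1])
E
```

```text
(no output)
```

View pics/c7.png

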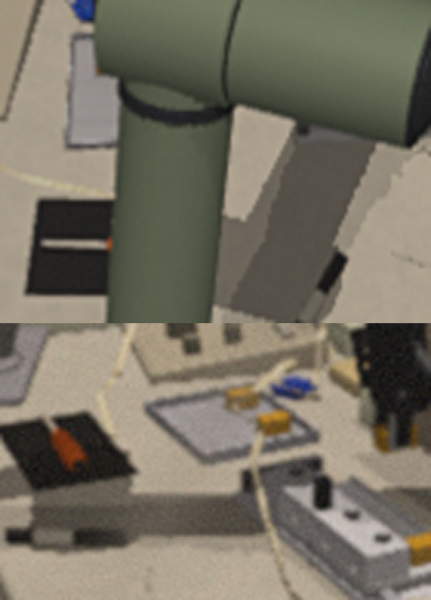

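The tray's near-left corner is at the same pixel as before, so it hasn't moved: the finder's centroid shifted because two inserts now lie in the far half. I'll go on with 3 and 4.

```bash
python3 - <<'E'
from h import *
T0=np.array([.627,.2985]); B=.07; R=np.array([[np.cos(B),-np.sin(B)],[np.sin(B),np.cos(B)]])
slots={3:(-.033,.045),4:(-.033,-.045)}
def over(i,z): return [*(W+((5-2*i)*.028-.001)*EY+.072*EX),z]
for i in(3,4):
    if i>3:
        go(over(i,.13),A); line(over(i,.031),v=.15); claw.gripper_to(0,50); line(over(i,.13),v=.15)
    wd=manip.read_gripper_width(); cams.get_image('side'); print(i,wd,find('side','tray',1))
    if wd<.019: print('lost'); break
    p=T0+R@np.array(slots[i])
    go([*p,.10],B); line([*p,.0075],v=.15)
    print('placed w',manip.read_gripper_width(),F()); claw.gripper_to(.045); line([*p,.12],v=.25)
# above the carriage grip, off to the robot side
g=W+.010*EX
go([*(g-.15*EX),.2],A)
print(manip.read_clock()); a=snap('top','t5.png'); b=snap('side','s5.png')
t=cv2.resize(a[165:285,130:340],(800,457),interpolation=cv2.INTER_CUBIC)
s=cv2.resize(b[150:260,180:350],(800,518),interpolation=cv2.INTER_CUBIC)
cv2.imwrite('pics/c8.png',cv2.resize(np.vstack([t,s]),(492,600),interpolation=cv2.INTER_AREA)[:,:,::-1])
E
```

```text
3 0.020873307452073362 [(0.7, [0.6647, 0.3361, 0.0168])]
placed w 0.020801492621037636 [ 0.   0.4 -0.5]
4 0.020789343259349384 [(0.89, [0.6148, 0.2832, 0.0028])]
placed w 0.020701697293373938 [ 0.4 -0.4  0.2]
55.0083
```

View pics/c8.png

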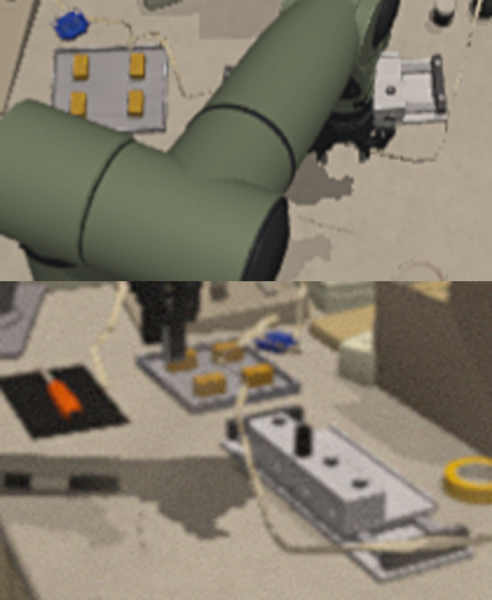

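All four inserts are in the tray, the driver is on the mat and the carriage is empty. Now the carriage run.

```bash
cat >> h.py <<'E'
GP=W+.0125*EX
def cp(): p=np.array(manip.read_tcp_pos()); return round(float((p[:2]-GP)@EY)*1000,2)
def run(s,v=.02): line([*(GP+s*EY),.074],A,v)
E
python3 - <<'E'
from h import *
claw.gripper_to(.032); go([*GP,.14],A); line([*GP,.074],v=.08); f0=F(); print('f0',f0)
claw.gripper_to(0,30); print(manip.read_gripper_width(),F()-f0,cp())
run(.01); print(cp(),F()-f0); run(.04); print(cp(),F()-f0)
s=.042
while s<.062:
    run(s); f=F()-f0; print(round(s,4),cp(),f)
    if abs(f[1])>9: break
    s+=.002
print(manip.read_gripper_width(),manip.read_clock())
E
```

```text
f0 [-0.1  0.9  0.4]
0.01321912112627454 [-0.7 -1.5  4. ] -0.11
9.47 [-1.  -1.7  5. ]
39.26 [-1.3 -4.3  5.7]
0.042 41.45 [-1.7 -2.7  5.6]
0.044 43.49 [-1.6 -2.7  6.8]
0.046 45.5 [-1.7 -3.1  6.3]
0.048 47.51 [-2.  -2.5  5.9]
0.05 49.51 [-1.9 -3.3  6.3]
0.052 49.99 [-2.1 -7.   5.6]
0.054 50.0 [ -1.7 -13.    4.6]
0.012889137146935388 61.4083
```

```bash
python3 - <<'E'
from h import *
f0=np.array([0,1,.4])
run(.05); manip.hold(.2); run(-.046); print(cp(),F()-f0,manip.read_gripper_width())
s=-.048
while s>-.062:
    run(s); f=F()-f0; print(round(s,4),cp(),f)
    if abs(f[1])>9: break
    s-=.002
print(manip.read_gripper_width(),manip.read_clock())
E
```

```text
-44.82 [-0.8  1.9  5.7] 0.013252915489471431
-0.048 -47.12 [0.2 1.5 5.7]
-0.05 -49.17 [-0.1  1.7  6. ]
-0.052 -50.12 [0.2 3.2 7.3]
-0.054 -50.13 [0.6 9.  8.7]
-0.056 -50.15 [ 0.6 15.   9.8]
0.013088659435287687 68.1583
```

```bash
python3 - <<'E'
from h import *
s=-.0001; run(-.05); run(s)
for _ in range(4):
    manip.hold(.2); e=-.07-cp(); print(cp(),manip.read_gripper_width())
    if abs(e)<.15: break
    s+=e/1000; run(s,.01)
print(F()); claw.gripper_to(.030); manip.hold(.2); print(cp())
p=manip.read_tcp_pos(); line([p[0],p[1],.16],v=.1); q=GP-.2*EX; go([*q,.25],A)
go([.3,-.3,.3],A) if manip.ik([.3,-.3,.3],rot(A)) is not None else None
print(manip.read_clock()); a=snap('top','t6.png'); b=snap('side','s6.png')
t=cv2.resize(a[165:285,130:340],(800,457),interpolation=cv2.INTER_CUBIC)
s=cv2.resize(a[180:230,215:330],(800,348),interpolation=cv2.INTER_CUBIC)
cv2.imwrite('pics/c9.png',cv2.resize(np.vstack([t,s]),(596,600),interpolation=cv2.INTER_AREA)[:,:,::-1])
E
```

```text
-1.25 0.013304541667260585
0.03 0.013332877671222772
[-2.2 -2.5  7.4]
1.25
75.275
```

View pics/c9.png

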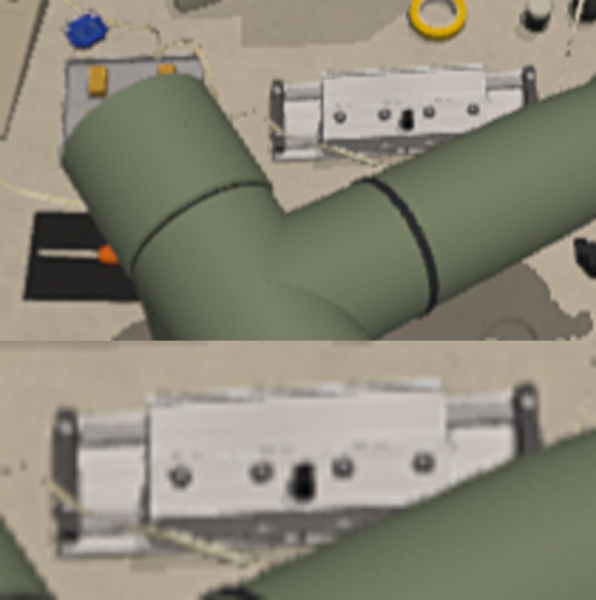

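The carriage looks central, but the arm sprang 1.2 mm when the grip opened. I'll regrip, re-centre and release without preload.

```bash
python3 - <<'E'
from h import *
go([*(GP-.2*EX),.25],A); go([*GP,.16],A); line([*GP,.074],v=.08); manip.hold(.2); print('free',cp(),F())
claw.gripper_to(0,30); manip.hold(.2); print('gripped',cp(),F())
s=0
for _ in range(6):
    e=-.07-cp()
    if abs(e)<.2: break
    s+=e/1000*1.2; run(s,.01); manip.hold(.2); print(s,cp(),F())
run(-.00007,.01); manip.hold(.2); print('relaxed',cp(),F())
claw.gripper_to(.030); manip.hold(.2); print('free',cp())
line([*GP,.16],v=.1); go([*(GP-.2*EX),.25],A); manip.goto_joints([1.115,.326,-.193,1.052,0,1.437])
print(manip.read_clock()); a=snap('top','t7.png'); b=snap('side','s7.png')
o=cv2.resize(a[165:285,130:340],(800,457),interpolation=cv2.INTER_CUBIC)
cv2.imwrite('pics/c10.png',o[:,:,::-1])
E
```

```text
free -0.11 [ 0.4 -1.  -0.4]
gripped -0.0 [-1.  0.  5.]
relaxed -0.04 [-1.7  1.6  5.5]
free -0.09
84.25
```

View pics/c10.png

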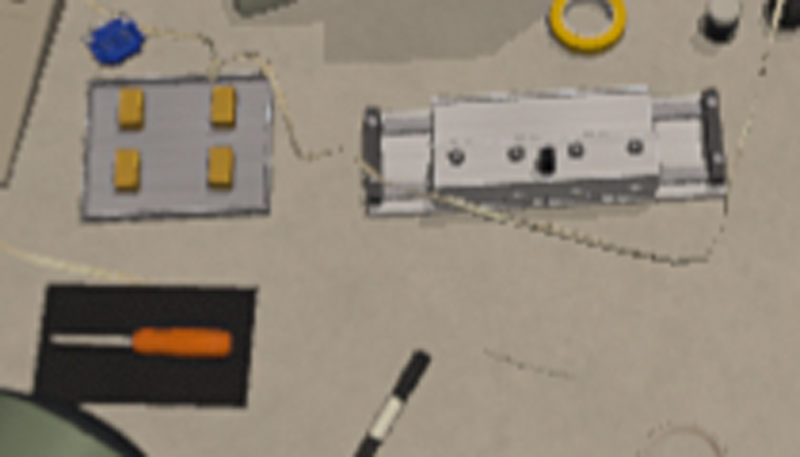

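The top view shows four inserts in the tray at (130,107), (222,107), (127,168) and (220,165). The driver lies fully on the mat and the carriage is centred.

```bash
python3 -c "
from h import *
print(manip.close_job())"
```

```text
the job is handed in; nothing more can be done
None
```

I handed the job in at about 84 s: all four inserts are in the tray, the driver is back on the mat (laid down before the inserts were carried, to free the gripper), and the carriage, run to the left stop then the right, is parked within about 0.2 mm of mid-travel by the arm's readings, with no sticky spots felt.

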